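# The paperweight that does not slip

### The arm

A 7-joint arm with a two-finger parallel gripper is mounted at the origin on the work surface. World frame = base frame: x ahead of the robot, y to its left, z up, the work surface at z = 0. Lengths are in m, angles in degrees, forces in N, time in s.
With the tool pointing down it reaches from about 0.425 to 0.875 m from the base axis. Payload 4.7 kg.
Tool frame: the origin (TCP) lies between the finger pads; the fingertips stand 19 mm ahead of it and the grasp point (between the pads) is the TCP; x points along the fingers, z is the direction in which the jaws open and shut, and the axes are right-handed (so a half turn about x gives the same grasp; the last joint's range is limited). The gripper opens to 87 mm and grips with 3 to 60 N. Pads are 19 mm wide; open, the fingers measure 117 mm over their backs; the gripper's body (75 mm by 190 mm) begins 51 mm behind the grasp point.
Start: joints at [69.735, 18.392, -4.016, 83.108, 1.295, 78.541, -3.26], TCP at [0.234, -0.607, 0.242] pointing down, gripper open.
Joint ranges: [-163.93, 163.93], [-17.29, 119.83], [-79.2, 71.16], [3.27, 140.29], [-89.18, 269.18], [5.43, 117.66], [-154.24, 154.24]. Speed limits (degrees/s): [147.25, 147.25, 180, 180, 180, 180, 180].

### API

Orientations are given as [roll, pitch, yaw] about the fixed x, y, z axes, in that order (R = Rz(yaw) Ry(pitch) Rx(roll)).
In Python, from cell import monitor, read_camera, camera_model, env, regions_of gives the robot as it stands. The module is installed in compiled form; this text tells all that it offers.
- The arm moves only by the tool step_arm, never from a script. Its argument "deltas" is a list of rows, each a list of 5 numbers: the gripper's target within -1 to 1 (fully open at 1, half-way at 0, shut at -1), then the shift along the tool's x, y, z in m, then the turn about the tool's x in degrees. A call has 1 to 12 rows; each row is the pose to reach, as a shift and turn from the pose commanded when the call began, along the tool's axes at that moment; what a row does not reach only later rows make up. A row lasts 1/8 s, in which the tool goes at most 62.5 mm and 10.7 degrees, less where a joint would pass 70% of its speed; a pose out of reach is approached as far as the arm can. A call with a gripper value outside its range is refused whole. The fingers move at their own pace and stop on an object; "newtons" is the grip in N (left out, the last holds). Time passes only in rows, so rows that repeat a pose let the fingers close. It gives the time, the measured TCP pose, the force and the opening at its end, in the units of the state.
- monitor.get_obs(): the state, without advancing time (a new reading comes with each control period).
- read_camera(name): name is "scene" or "side" or "wrist"; returns (picture, depth): 420x560x3 uint8, red, green, blue; 420x560 float32, m along the optical axis (not along the pixel's ray), 0 where there is no reading.
- camera_model(name): a dict with "fx", "fy", "cx", "cy" (pixels), "xyz" and "attitude" of the camera in the world. Camera axes: x right, y down, z forward; pixel columns grow to the right and rows downward; lengths in m; the calibration is good to about 2 mm. A picture is of the moment at which its call begins: read the wrist's pose just before it. camera_model takes no time and is no camera call; for the wrist camera it gives the pose at the moment of the call.
- env.sign_off(): hands the job in, once; it reports no verdict.
Trained networks look in the newest picture that a camera, given by its name, has taken for a name from the list of things; names that differ only in an ending like _2 or _b are one class to them, and where a whole thing is asked for, a point or a joint stands for the part that bears it (a point fixed in the world has none). Each returns a list of dicts, best first, with "p" (0 to 1); they miss things now and then, are a little off and sometimes report something else, mostly with a low value. They report only what shows in the picture. A call takes as long as a camera call. They do not tell look-alikes from the thing itself.
- regions_of(camera, thing): "pixels" (420x560 bool, what is visible of it) and "pixel" ([column, row] in pixels, amid what is visible of it).
The state is a dict: "time_s": time; "qpos": joint angles; "joint_velocities": joint speeds; "effort": joint torques, N m; "tool_pos": TCP position; "tool_rot": TCP orientation; "force": force on the tool from outside, world axes, zero at the start; "wrist_torque": the same for the moment, N m; "grip_width": finger opening in m.
Only numpy, scipy, OpenCV 4.12 (cv2) and the standard library are available. Lean on these libraries where they do the work, as an engineer would, in place of code of your own. Each camera call takes 0.05 s, during which the arm holds its last target. There are 200 camera calls.

### The job

Three look-alike paperweights lie on the doctor's desk: one has a rough non-slip underside, the other two are smooth underneath. Drag them a few centimetres along the desk to feel which one is rough, then set that one flat on the orange spot of the sloped reading stand and let go, so that it stays there (a smooth one would slide off). Leave the two smooth ones lying flat on the desk.

Things in the scene. Friction and masses are not known exactly. Their poses are not given: they have to be found in the camera images.
- weight_a: One of three identical-looking paperweights, mint green with a dark grey 4 mm sole: 45 mm along its x, 80 mm along its y, 20 mm thick, about 0.6 kg, loose, flat on the desk in a row across y, their y axes within 25 degrees of the row. Origin: centre of its underside, z up. One of the three is rough underneath; which name is not told and their places are shuffled.
- weight_b: The second such paperweight, same size, look, weight and axes as weight_a. Pushed sideways along the desk by its edge, with nothing pressing on it, the rough one keeps resisting with 6 to 11 N, a smooth one with less than 1.5 N (apart from a brief knock of a few N when a finger first meets it; push at 20 mm/s or slower).
- weight_c: The third such paperweight, same size, look, weight and axes as weight_a. Neighbours start with at least 30 mm between them.
- board: The sloped top of a fixed wooden reading stand: a board 150 mm along its x, 160 mm along its y, 10 mm thick, without ledges, sloping 17 degrees. Origin at the centre of its upper face, 34 mm above the desk, the middle of a flat orange spot 130 mm across; z is the face's normal, x points uphill (away from the robot, within 20 degrees). It stands beyond the row of paperweights.
There are look-alikes about, which are no part of the job. What is shaped like the weight_b but brown or yellow is not meant.

How it is judged:
By the outcome, as a careful person would: the job done as asked, in the order asked, and still so for the second after the job is handed in, with the robot touching nothing.
It also fails if it takes over 62 s, if anything falls off the work surface, if the arm or the gripper's body presses on something with over 40 N, if the wrist force passes 120 N, or if a joint passes its speed limit or range.

## Working session

There is one attempt and no reset: what is moved stays moved. The work goes in short steps, Python scripts to look and compute and a tool call to move; the robot and the scene stay as the last step left them, time stands still between calls to the robot, and variables do not carry over. Pictures are saved under pics/ and viewed, about 8 in all and at most 12, crops included, and the job is handed in when it is done.

Besides the shell and the picture viewer there is one more tool, called after "Emit:" by a JSON object that holds its "op" and its "data". step_arm: Moves the arm, as the interface text tells. Its arguments: {"type":"object","properties":{"deltas":{"type":"array"},"newtons":{"type":"number"}},"required":["deltas"]}

```bash
mkdir -p pics
cat > h.py <<'E'
import numpy as np, cv2
from scipy.spatial.transform import Rotation as R
from cell import monitor, read_camera, camera_model, env, regions_of
def cloud(cam, d):
    m=camera_model(cam); v,u=np.mgrid[:d.shape[0],:d.shape[1]]
    P=np.stack([(u-m['cx'])/m['fx']*d,(v-m['cy'])/m['fy']*d,d],-1)
    a=np.array(m['attitude']); r=R.from_matrix(a) if a.shape==(3,3) else R.from_euler('xyz',a,degrees=True)
    return P@r.as_matrix().T+np.array(m['xyz'])
def state():
    s=monitor.get_obs(); print({k:np.round(s[k],3).tolist() for k in('time_s','qpos','tool_pos','tool_rot','force','grip_width')}); return s
def save(p,n): cv2.imwrite('pics/'+n,cv2.cvtColor(p,cv2.COLOR_RGB2BGR))
E
python3 - <<'E'
from h import *
state()
ims=[]
for c in('scene','side'):
    print(c,camera_model(c))
    p,d=read_camera(c); save(p,c+'1.png'); W=cloud(c,d)
    for t in('weight_a','board'):
        for r in regions_of(c,t):
            m=r['pixels']&(d>0); Q=W[m]
            print(c,t,round(r['p'],2),r['pixel'],m.sum(),'med',np.median(Q,0).round(3),'z',np.percentile(Q[:,2],[5,95]).round(3),'rgb',np.median(p[m],0))
            top=Q[Q[:,2]>np.percentile(Q[:,2],90)-.004]
            (cx,s,a)=cv2.minAreaRect(top[:,:2].astype(np.float32)*1000); print('   top rect mm',np.round(cx,1),np.round(s,1),round(a,1))
E
```

```text
{'time_s': 0.0, 'qpos': [69.735, 18.439, -4.015, 83.174, 1.296, 78.54, -3.258], 'tool_pos': [0.233, -0.606, 0.24], 'tool_rot': [-176.584, 89.892, 114.493], 'force': [0.56, 0.075, 0.407], 'grip_width': 0.087}
scene {'fx': 451.9324616530998, 'fy': 451.9324616530998, 'cx': 277.4558736116319, 'cy': 210.47801007834963, 'xyz': array([ 0.9752709 , -0.4187101 ,  0.54060275]), 'attitude': array([-127.4830665 ,   -0.60500176,   47.58242574])}
scene weight_a 0.97 [224.1, 195.5] 821 med [ 0.374 -0.007  0.021] z [0.004 0.023] rgb [102.  87.  30.]
   top rect mm [365.   -2.3] [78.9 46.7] 85.2
scene weight_a 0.92 [173.7, 284.7] 1404 med [ 0.5   -0.201  0.021] z [0.005 0.023] rgb [62. 85. 70.]
   top rect mm [ 491.6 -196.7] [79.9 46.9] 69.0
scene weight_a 0.89 [170.1, 225.2] 1042 med [ 0.378 -0.133  0.021] z [0.003 0.023] rgb [100.  85.  25.]
   top rect mm [ 368.1 -128.5] [46.7 80.2] 9.3
scene weight_a 0.88 [255.8, 226.6] 996 med [ 0.489 -0.027  0.021] z [0.004 0.023] rgb [ 93. 127. 105.]
   top rect mm [481.7 -21. ] [46.2 79.5] 11.7
scene weight_a 0.85 [331.4, 190.5] 693 med [0.502 0.17  0.021] z 
[... 1372 characters left out ...]
 [ 0.364 -0.01   0.02 ] z [0.007 0.022] rgb [124. 106.  46.]
   top rect mm [364.    0.5] [83.  44.1] 84.1
side weight_a 0.75 [169.5, 317.6] 2202 med [ 0.369 -0.135  0.02 ] z [0.009 0.022] rgb [119. 102.  42.]
   top rect mm [ 368.2 -126.6] [44.7 82.2] 9.5
side weight_a 0.73 [243.9, 151.8] 1041 med [0.494 0.169 0.021] z [0.005 0.023] rgb [112. 148. 126.]
   top rect mm [493.9 179.8] [45.  81.1] 10.3
side weight_a 0.64 [277.3, 354.1] 2618 med [ 0.49  -0.202  0.021] z [0.007 0.022] rgb [ 76. 100.  85.]
   top rect mm [ 491.8 -194.6] [81.  44.8] 68.8
side board 0.93 [368.6, 217.4] 9698 med [ 0.653 -0.022  0.035] z [0.015 0.055] rgb [173.  93.  51.]
   top rect mm [705.8  -2.4] [ 38.  161.5] 9.1
```

View pics/side1.png

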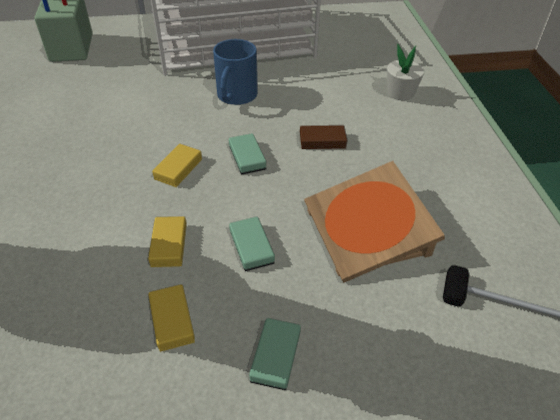

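Run:
```python
from h import *
c='side'; p,d=read_camera(c); W=cloud(c,d)
save(cv2.resize(p[120:400,200:480],None,fx=2,fy=2),'crop1.png')
r=regions_of(c,'board')[0]; m=r['pixels']&(d>0)
Q=W[m]
for i in range(4):
    A=np.c_[Q[:,:2],np.ones(len(Q))]; k,*_=np.linalg.lstsq(A,Q[:,2],rcond=None); e=abs(Q[:,2]-A@k); Q=Q[e<max(.003,np.median(e)*2)]
print('plane',k,'slope',np.degrees(np.arctan(np.hypot(*k[:2]))),'uphill yaw',np.degrees(np.arctan2(k[1],k[0])),len(Q))
b=cv2.minAreaRect((Q[:,:2]*1000).astype(np.float32));print('rect',b)
col=p.astype(int); o=m&(cv2.cvtColor(p,cv2.COLOR_RGB2HSV)[...,1]>180)
hsv=cv2.cvtColor(p,cv2.COLOR_RGB2HSV);print(np.percentile(hsv[m],[5,25,50,75,95],axis=0))
T=cloud(c,d)[o];print('spot rect',o.sum(),cv2.minAreaRect((T[:,:2]*1000).astype(np.float32)), T.mean(0))
```

```text
plane [ 0.30273325  0.04825741 -0.16158628] slope 17.04320214431665 uphill yaw 9.057073206431953 9185
rect ((652.8587646484375, -10.542251586914062), (144.5122528076172, 163.32200622558594), 8.743782043457031)
[[ 10. 100. 125.]
 [ 10. 104. 151.]
 [ 10. 179. 172.]
 [ 16. 186. 177.]
 [ 17. 189. 179.]]
spot rect 4848 ((651.8536987304688, -10.917213439941406), (126.35186004638672, 120.97526550292969), 77.12970733642578) [ 0.65231709 -0.01353261  0.03557802]
```

View pics/scene1.png

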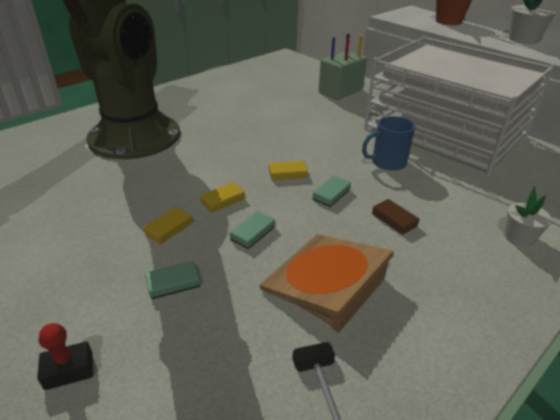

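Mint weights appear at side pixels (277,353), (251,243) and (247,153). Look-alikes are yellow at (177,162), (168,241) and (170,317), and brown at (321,135). The board is at (369,217). I choose the three mint ones, which agree between both cameras: W1 (.492,-.196), W2 (.481,-.020), W3 (.494,.178). The heights (.02) and sizes (80×46) are right.

View pics/crop1.png

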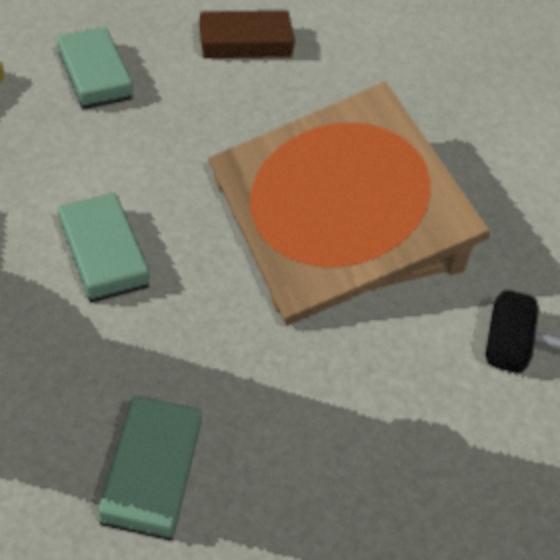

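```bash
cat >> h.py <<'E'
def go(x,y,z,yaw):
    "row (shift, turn) in tool axes taking the jaw axis to world yaw (mod 180)"
    s=state(); M=R.from_euler('xyz',s['tool_rot'],degrees=True).as_matrix()
    jy=np.degrees(np.arctan2(M[1,2],M[0,2])); t=-(yaw-jy); t=(t+90)%180-90
    print('jaw yaw',round(jy,1),'tool axes',M.round(2).tolist()); print('ROW',(M.T@(np.array([x,y,z])-s['tool_pos'])).round(4),'turn',round(t,1),'or',round(t-np.sign(t)*180,1))
E
python3 - <<'E'
from h import *
go(.492,-.196,.07,-21)
E
```

```text
{'time_s': 0.4, 'qpos': [69.736, 18.399, -4.016, 83.117, 1.293, 78.541, -3.262], 'tool_pos': [0.234, -0.606, 0.241], 'tool_rot': [-173.498, 89.988, 117.573], 'force': [-0.918, -0.207, -1.221], 'grip_width': 0.087}
jaw yaw -68.9 tool axes [[-0.0, 0.93, 0.36], [0.0, 0.36, -0.93], [-1.0, -0.0, -0.0]]
ROW [ 0.1715  0.3886 -0.2901] turn -47.9 or 132.1
```

The crop confirms three mint weights with dark soles. The nearest one is in the shade, and the brown and yellow ones are rejected. I'm moving over W1.

Emit:
{"op": "step_arm", "data": {"deltas": [[1,0.17,0.389,-0.29,-47.9],[1,0.17,0.389,-0.29,-47.9],[1,0.17,0.389,-0.29,-47.9],[1,0.17,0.389,-0.29,-47.9],[1,0.17,0.389,-0.29,-47.9],[1,0.17,0.389,-0.29,-47.9],[1,0.17,0.389,-0.29,-47.9],[1,0.17,0.389,-0.29,-47.9],[1,0.17,0.389,-0.29,-47.9],[1,0.17,0.389,-0.29,-47.9],[1,0.17,0.389,-0.29,-47.9]], "newtons": 10}}

```text
time_s: 1.78
tool_pos: [0.4919, -0.1983, 0.072]
tool_rot: [-62.1, 89.9, -83.3]
force: [-0.4, -1.1, 0.5]
grip_width: 0.0874
```

Run:
```python
from h import *
go(.492,-.196,.025,-21)
```

```text
{'time_s': 1.775, 'qpos': [43.004, 14.567, -26.661, 110.152, 7.823, 56.986, -8.379], 'tool_pos': [0.492, -0.198, 0.072], 'tool_rot': [-62.143, 89.919, -83.331], 'force': [-0.369, -1.099, 0.533], 'grip_width': 0.087}
jaw yaw -21.2 tool axes [[0.0, 0.36, 0.93], [-0.0, 0.93, -0.36], [-1.0, -0.0, 0.0]]
ROW [ 0.047   0.0023 -0.0008] turn -0.2 or 179.8
```

Emit:
{"op": "step_arm", "data": {"deltas": [[1,0.03,0.002,0,0],[1,0.047,0.002,0,0],[1,0.047,0.002,0,0],[1,0.047,0.002,0.005,0],[1,0.047,0.002,0.01,0],[1,0.047,0.002,0.014,0]]}}

```text
time_s: 2.52
tool_pos: [0.5072, -0.1996, 0.0253]
tool_rot: [-7.0, 89.9, -28.1]
force: [-0.3, 0.2, 0.1]
grip_width: 0.0867
```

Emit:
{"op": "step_arm", "data": {"deltas": [[1,0,0,0.0024,0],[1,0,0,0.0048,0],[1,0,0,0.0072,0],[1,0,0,0.0096,0],[1,0,0,0.012,0],[1,0,0,0.0144,0],[1,0,0,0.0168,0],[1,0,0,0.0192,0],[1,0,0,0.0216,0],[1,0,0,0.024,0]]}}

```text
time_s: 3.78
tool_pos: [0.5287, -0.2079, 0.0244]
tool_rot: [-26.3, 90.0, -47.3]
force: [-1.1, 1.0, -1.4]
grip_width: 0.0868
```

Emit:
{"op": "step_arm", "data": {"deltas": [[1,0,0,0.0024,0],[1,0,0,0.0048,0],[1,0,0,0.0072,0],[1,0,0,0.0096,0]]}}

```text
time_s: 4.28
tool_pos: [0.5377, -0.2114, 0.0245]
tool_rot: [-57.9, 90.0, -78.9]
force: [-1.2, 0.2, -1.2]
grip_width: 0.0868
```

Emit:
{"op": "step_arm", "data": {"deltas": [[1,0,0,0.0024,0],[1,0,0,0.0048,0],[1,0,0,0.0072,0],[1,0,0,0.0096,0]]}}

```text
time_s: 4.78
tool_pos: [0.5467, -0.2148, 0.0245]
tool_rot: [-83.9, 90.0, -104.9]
force: [-0.8, 0.3, -0.7]
grip_width: 0.0873
```

Emit:
{"op": "step_arm", "data": {"deltas": [[1,0,0,-0.015,0],[1,-0.05,0,-0.02,0],[1,-0.05,0.165,-0.121,-32],[1,-0.05,0.165,-0.121,-32],[1,-0.05,0.165,-0.121,-32],[1,-0.05,0.165,-0.121,-32],[1,-0.05,0.165,-0.121,-32]]}}

```text
time_s: 5.65
tool_pos: [0.4927, -0.0175, 0.0749]
tool_rot: [-61.6, 89.9, -50.6]
force: [-1.0, -0.2, 0.5]
grip_width: 0.0869
```

Run:
```python
from h import *
go(.4928,-.0177,.025,11)
p,d=read_camera('side'); save(p,'side2.png')
```

```text
{'time_s': 5.65, 'qpos': [34.398, 11.363, -38.197, 114.682, 8.491, 56.574, 3.05], 'tool_pos': [0.493, -0.017, 0.075], 'tool_rot': [-61.588, 89.9, -50.595], 'force': [-1.014, -0.231, 0.536], 'grip_width': 0.087}
jaw yaw 11.0 tool axes [[0.0, -0.19, 0.98], [-0.0, 0.98, 0.19], [-1.0, -0.0, 0.0]]
ROW [ 0.0499 -0.0002  0.    ] turn -0.0 or 180.0
```

View pics/side2.png

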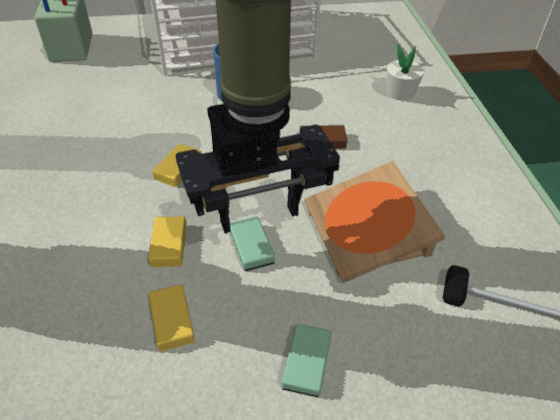

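W1 slid from pixel (277,353) to (308,359) with about 1 N, so it is smooth. W2 is untouched at (252,243), between the fingers. The board is near, so I'm narrowing the jaws for this push.

Emit:
{"op": "step_arm", "data": {"deltas": [[0.47,0,0,-0.011,0],[0.47,0,0,-0.011,0],[0.47,0.02,0,-0.011,0],[0.47,0.05,0,-0.011,0],[0.47,0.05,0,-0.011,0],[0.47,0.05,0,-0.007,0]]}}

```text
time_s: 6.45
tool_pos: [0.4864, -0.019, 0.0252]
tool_rot: [-25.1, 90.0, -14.2]
force: [0.5, 0.2, 1.3]
grip_width: 0.0638
```

Emit:
{"op": "step_arm", "data": {"deltas": [[0.47,0,0,0.0024,0],[0.47,0,0,0.0048,0],[0.47,0,0,0.0072,0],[0.47,0,0,0.0096,0],[0.47,0,0,0.012,0],[0.47,0,0,0.0144,0],[0.47,0,0,0.0168,0]]}}

```text
time_s: 7.32
tool_pos: [0.4938, -0.0176, 0.0231]
tool_rot: [-177.7, 88.9, -166.7]
force: [-18.6, -3.3, 15.5]
grip_width: 0.0725
```

Emit:
{"op": "step_arm", "data": {"deltas": [[0.47,0,0,0.0024,0],[0.47,0,0,0.0048,0],[0.47,0,0,0.0072,0],[0.47,0,0,0.0096,0]]}}

```text
time_s: 7.82
tool_pos: [0.5026, -0.0159, 0.0229]
tool_rot: [-177.6, 88.8, -166.7]
force: [-21.1, -3.6, 16.2]
grip_width: 0.0869
```

Emit:
{"op": "step_arm", "data": {"deltas": [[0.47,0,0,0.0024,0],[0.47,0,0,0.0048,0],[0.47,0,0,0.0072,0]]}}

```text
time_s: 8.2
tool_pos: [0.5086, -0.0148, 0.0228]
tool_rot: [-177.5, 88.6, -166.6]
force: [-23.7, -4.5, 17.6]
grip_width: 0.087
```

Run:
```python
from h import *
state()
p,d=read_camera('side'); p2,d2=read_camera('scene')
save(np.hstack([cv2.resize(p[140:320,190:390],(400,360)),cv2.resize(p2[130:310,180:380],(400,360))]),'both3.png')
```

```text
{'time_s': 8.2, 'qpos': [30.888, 19.012, -36.323, 113.558, 14.233, 53.155, -1.928], 'tool_pos': [0.509, -0.015, 0.023], 'tool_rot': [-177.494, 88.64, -166.593], 'force': [-23.674, -4.493, 17.603], 'grip_width': 0.087}
```

View pics/both3.png

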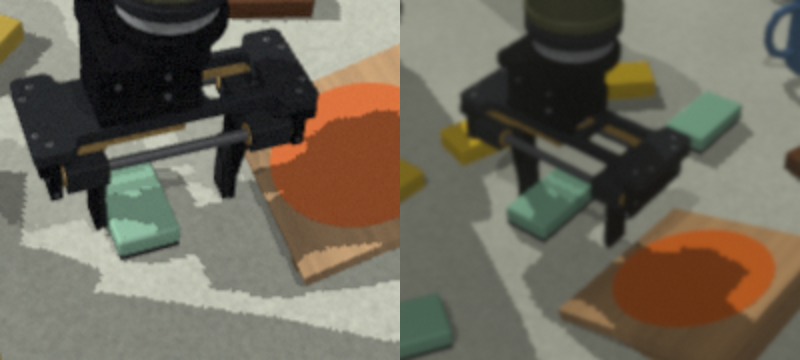

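The rear finger is jammed against W2, which resists with over 20 N while some of that force presses down. The jaws were also pushed open. It looks rough, but I'm repeating the test cleanly with a push back by the other finger, fully open and slightly higher.

Emit:
{"op": "step_arm", "data": {"deltas": [[1,-0.002,0,-0.01,0],[1,-0.002,0,-0.02,0],[1,-0.002,0,-0.03,0],[1,-0.002,0,-0.034,0],[1,-0.002,0,-0.036,0]]}}

```text
time_s: 8.93
tool_pos: [0.4836, -0.0192, 0.0267]
tool_rot: [-28.2, 90.0, -17.2]
force: [0.9, -1.4, 0.8]
grip_width: 0.0873
```

Emit:
{"op": "step_arm", "data": {"deltas": [[1,0,0,-0.002,0],[1,0,0,-0.004,0],[1,0,0,-0.006,0],[1,0,0,-0.008,0]]}}

```text
time_s: 9.43
tool_pos: [0.4756, -0.0206, 0.0265]
tool_rot: [-98.8, 90.0, -87.8]
force: [0.2, -0.7, -0.7]
grip_width: 0.087
```

Emit:
{"op": "step_arm", "data": {"deltas": [[1,0,0,-0.002,0],[1,0,0,-0.004,0],[1,0,0,-0.006,0],[1,0,0,-0.008,0]]}}

```text
time_s: 9.93
tool_pos: [0.4682, -0.0221, 0.0266]
tool_rot: [-6.0, 89.9, 5.0]
force: [1.9, 0.7, -1.4]
grip_width: 0.0869
```

Emit:
{"op": "step_arm", "data": {"deltas": [[1,0,0,-0.002,0],[1,0,0,-0.004,0],[1,0,0,-0.006,0]]}}

```text
time_s: 10.3
tool_pos: [0.4624, -0.0232, 0.0267]
tool_rot: [-8.0, 89.9, 3.0]
force: [4.5, 1.6, -2.3]
grip_width: 0.0869
```

Emit:
{"op": "step_arm", "data": {"deltas": [[1,0,0,-0.002,0],[1,0,0,-0.004,0],[1,0,0,-0.006,0]]}}

```text
time_s: 10.68
tool_pos: [0.4561, -0.0245, 0.0266]
tool_rot: [-21.8, 90.0, -10.8]
force: [3.7, 0.5, -0.8]
grip_width: 0.0873
```

W2's back push reads about 4 N, which is ambiguous. On to W3.

Emit:
{"op": "step_arm", "data": {"deltas": [[1,0,0,0.012,0],[1,-0.045,0,0.015,0],[1,-0.045,0.192,0.086,0],[1,-0.045,0.192,0.086,0],[1,-0.045,0.192,0.086,0],[1,-0.045,0.192,0.086,0],[1,-0.01,0.192,0.086,0],[1,0.001,0.192,0.086,0],[1,0.001,0.192,0.086,0],[1,0.001,0.192,0.089,0]]}}

```text
time_s: 11.92
tool_pos: [0.5075, 0.1808, 0.0263]
tool_rot: [-25.8, 90.0, -14.8]
force: [0.1, 0.4, -0.5]
grip_width: 0.0869
```

Emit:
{"op": "step_arm", "data": {"deltas": [[1,0,0,0.0024,0],[1,0,0,0.0048,0],[1,0,0,0.0072,0],[1,0,0,0.0096,0],[1,0,0,0.012,0]]}}

```text
time_s: 12.55
tool_pos: [0.5182, 0.1832, 0.0254]
tool_rot: [-163.4, 89.9, -152.4]
force: [-2.6, -0.7, 1.8]
grip_width: 0.0873
```

Emit:
{"op": "step_arm", "data": {"deltas": [[1,0,0,0.0024,0],[1,0,0,0.0048,0],[1,0,0,0.0072,0]]}}

```text
time_s: 12.92
tool_pos: [0.5258, 0.1847, 0.0254]
tool_rot: [-179.5, 90.0, -168.5]
force: [-1.5, 0.4, 0.2]
grip_width: 0.087
```

Emit:
{"op": "step_arm", "data": {"deltas": [[1,0,0,0.0024,0],[1,0,0,0.0048,0],[1,0,0,0.0072,0]]}}

```text
time_s: 13.3
tool_pos: [0.533, 0.186, 0.0254]
tool_rot: [-138.4, 90.0, -127.4]
force: [-1.4, -0.6, 0.3]
grip_width: 0.0868
```

W3 gives about 1.4 N, so it is smooth. W2 is the candidate. I'm lifting clear and relocating it.

Emit:
{"op": "step_arm", "data": {"deltas": [[1,0,0,-0.012,0],[1,-0.06,0,-0.015,0],[1,-0.12,0,-0.015,0],[1,-0.12,0,-0.015,0]]}}

```text
time_s: 13.8
tool_pos: [0.521, 0.1848, 0.1509]
tool_rot: [-2.7, 89.4, 8.2]
force: [-0.3, -0.1, -1.1]
grip_width: 0.087
```

Run:
```python
from h import *
for c in('side','scene'):
    p,d=read_camera(c); save(p,c+'4.png'); W=cloud(c,d)
    for r in regions_of(c,'weight_a'):
            m=r['pixels']&(d>0); Q=W[m]; q=np.median(Q,0)
            if q[0]<.44 or q[0]>.6: continue
            top=Q[Q[:,2]>np.percentile(Q[:,2],90)-.004]
            print(c,round(r['p'],2),r['pixel'],np.median(p[m],0),cv2.minAreaRect(top[:,:2].astype(np.float32)*1000))
go(.481,-.02,.07,11)
```

```text
side 0.85 [253.8, 150.7] [116. 154. 131.] ((512.3876342773438, 183.41110229492188), (43.65262222290039, 81.09596252441406), 11.107438087463379)
side 0.62 [249.8, 242.1] [117. 154. 131.] ((477.188232421875, -19.825302124023438), (45.014976501464844, 81.34461212158203), 10.9935302734375)
side 0.59 [309.4, 360.7] [113. 150. 127.] ((527.4633178710938, -208.19351196289062), (80.65400695800781, 44.897647857666016), 68.77448272705078)
scene 0.88 [253.0, 227.5] [100. 136. 113.] ((477.5450744628906, -21.819488525390625), (45.80881118774414, 80.00663757324219), 11.075262069702148)
scene 0.86 [177.4, 298.1] [75. 97. 81.] ((527.6624145507812, -210.4490203857422), (79.7121353149414, 46.34335708618164), 68.98759460449219)
scene 0.78 [339.3, 195.6] [ 98. 134. 111.] ((513.2413940429688, 182.43934631347656), (45.26790237426758, 82.35025024414062), 10.826897621154785)
{'time_s': 14.0, 'qpos': [18.291, 15.229, -46.018, 103.284, 11.895, 66.582, -20.542], 'tool_pos': [0.517, 0.183, 0.144], 'tool_rot': [-160.583, 89.887, -149.614], 'force': [-0.018, 0.253, -0.558], 'grip_width': 0.087}
jaw yaw 11.0 tool axes [[-0.0, -0.19, 0.98], [-0.0, 0.98, 0.19], [-1.0, -0.0, -0.0]]
ROW [ 0.0746 -0.1919 -0.0738] turn -0.0 or 180.0
```

Emit:
{"op": "step_arm", "data": {"deltas": [[1,0.06,-0.193,-0.063,0],[1,0.06,-0.193,-0.063,0],[1,0.06,-0.193,-0.063,0],[1,0.06,-0.193,-0.063,0],[1,0.115,-0.193,-0.063,0],[1,0.115,-0.193,-0.063,0],[1,0.115,-0.193,-0.063,0]]}}

```text
time_s: 14.88
tool_pos: [0.493, -0.0175, 0.0307]
tool_rot: [112.4, 89.9, 123.5]
force: [1.0, -0.1, 1.3]
grip_width: 0.0869
```

Emit:
{"op": "step_arm", "data": {"deltas": [[1,0,0,0.002,0],[1,0,0,0.004,0],[1,0,0,0.006,0],[1,0,0,0.008,0],[1,0,0,0.01,0],[1,0,0,0.012,0]]}}

```text
time_s: 15.62
tool_pos: [0.4978, -0.0176, 0.0294]
tool_rot: [-177.8, 89.1, -166.8]
force: [-17.9, -3.5, 14.2]
grip_width: 0.0868
```

Emit:
{"op": "step_arm", "data": {"deltas": [[1,0,0,0.002,0],[1,0,0,0.004,0],[1,0,0,0.006,0]]}}

```text
time_s: 16.0
tool_pos: [0.4981, -0.0177, 0.0284]
tool_rot: [-178.3, 88.3, -167.4]
force: [-28.5, -4.9, 23.3]
grip_width: 0.0868
```

Emit:
{"op": "step_arm", "data": {"deltas": [[1,0,0,0.002,0],[1,0,0,0.004,0]]}}

```text
time_s: 16.25
tool_pos: [0.4983, -0.0177, 0.0279]
tool_rot: [-178.4, 87.8, -167.5]
force: [-38.0, -6.4, 32.5]
grip_width: 0.087
```

W2 jams hard (over 30 N, unmoved), while W1 and W3 slid with under 1.5 N, so W2 is the rough one. I'm backing off to centre and gripping it.

Emit:
{"op": "step_arm", "data": {"deltas": [[1,0,0,-0.015,0],[1,0,0,-0.033,0],[1,0.004,0,-0.033,0],[0.3,0.004,0,-0.033,0],[-0.3,0.004,0,-0.033,0],[-0.3,0.004,0,-0.033,0],[-0.3,0.004,0,-0.033,0],[-0.3,0.004,0,-0.033,0]], "newtons": 20}}

```text
time_s: 17.25
tool_pos: [0.4773, -0.0213, 0.0256]
tool_rot: [179.5, 89.3, -169.5]
force: [-16.2, -2.3, 11.4]
grip_width: 0.0455
```

Emit:
{"op": "step_arm", "data": {"deltas": [[-0.3,-0.03,0,0,0],[-0.3,-0.09,0,0,0],[-0.3,-0.09,0,0,0],[-0.3,-0.09,0,0,0]]}}

```text
time_s: 17.75
tool_pos: [0.4807, -0.0207, 0.1151]
tool_rot: [175.1, 89.8, -174.0]
force: [-0.6, 0.4, -7.4]
grip_width: 0.0446
```

Run:
```python
from h import *
go(.6525,-.011,.1,99)
```

```text
{'time_s': 17.75, 'qpos': [38.601, 6.832, -41.079, 113.883, 5.129, 61.216, 6.198], 'tool_pos': [0.481, -0.021, 0.115], 'tool_rot': [175.08, 89.838, -173.959], 'force': [-0.563, 0.41, -7.391], 'grip_width': 0.045}
jaw yaw 11.0 tool axes [[-0.0, -0.19, 0.98], [-0.0, 0.98, 0.19], [-1.0, 0.0, -0.0]]
ROW [ 0.0146 -0.0232  0.1706] turn -88.0 or 92.0
```

Emit:
{"op": "step_arm", "data": {"deltas": [[-0.3,0,-0.023,0.167,-88],[-0.3,0,-0.023,0.167,-88],[-0.3,0,-0.023,0.167,-88],[-0.3,0,-0.023,0.167,-88],[-0.3,0,-0.023,0.167,-88],[-0.3,0,-0.023,0.167,-88],[-0.3,0,-0.023,0.167,-88],[-0.3,0,-0.023,0.167,-88],[-0.3,0,-0.023,0.167,-88],[-0.3,0,-0.023,0.167,-88],[-0.3,0,-0.023,0.167,-88]]}}

```text
time_s: 19.12
tool_pos: [0.6501, -0.0112, 0.1158]
tool_rot: [86.2, 89.9, -174.9]
force: [-0.5, -0.5, -5.9]
grip_width: 0.0448
```

Run:
```python
from h import *
go(.6485,-.0115,.074,99)
p,d=read_camera('side'); save(cv2.resize(p[100:310,240:520],(800,600)),'side5.png')
```

```text
{'time_s': 19.125, 'qpos': [37.845, 33.595, -53.49, 90.001, 28.082, 70.838, 78.391], 'tool_pos': [0.65, -0.011, 0.116], 'tool_rot': [86.202, 89.938, -174.915], 'force': [-0.509, -0.494, -5.855], 'grip_width': 0.045}
jaw yaw 98.9 tool axes [[-0.0, -0.99, -0.15], [-0.0, -0.15, 0.99], [-1.0, 0.0, 0.0]]
ROW [ 0.0418  0.0016 -0.0001] turn -0.1 or 179.9
```

View pics/side5.png

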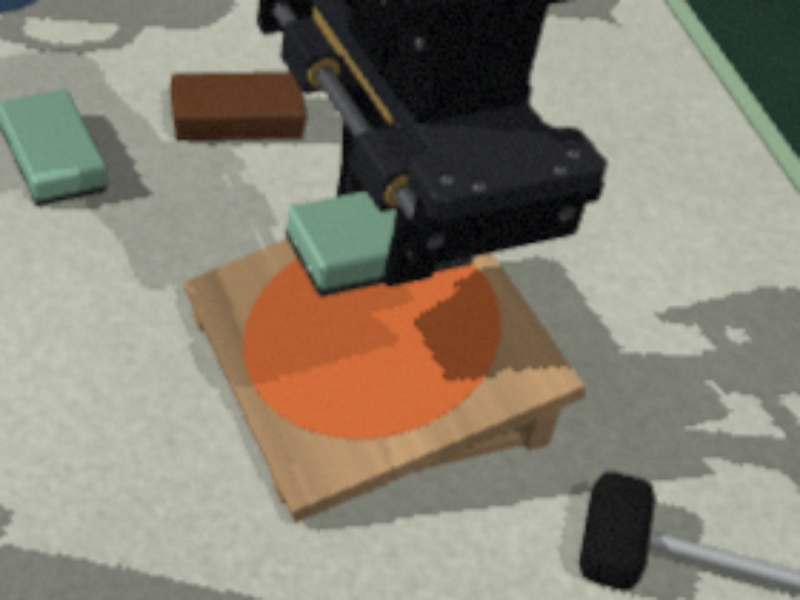

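The weight is level in the jaws above the spot (crop pixel 340,240), with its long axis along the slope. I'm lowering it to first touch, then pressing it down with a weak grip so it pivots flat.

Emit:
{"op": "step_arm", "data": {"deltas": [[-0.3,0.02,0.0015,0,0],[-0.3,0.034,0.0015,0,0],[-0.3,0.04,0.0015,0,0],[-0.3,0.04,0.0015,0,0]], "newtons": 20}}

```text
time_s: 19.68
tool_pos: [0.6486, -0.0114, 0.0756]
tool_rot: [73.8, 89.9, 172.8]
force: [-0.1, 0.4, -6.4]
grip_width: 0.0446
```

Emit:
{"op": "step_arm", "data": {"deltas": [[-0.3,0.002,0,0,0],[-0.3,0.004,0,0,0],[-0.3,0.006,0,0,0],[-0.3,0.008,0,0,0],[-0.3,0.01,0,0,0]], "newtons": 8}}

```text
time_s: 20.3
tool_pos: [0.6485, -0.0114, 0.0665]
tool_rot: [98.6, 89.9, -162.4]
force: [-2.8, -0.6, -2.3]
grip_width: 0.0444
```

Emit:
{"op": "step_arm", "data": {"deltas": [[-0.3,0.002,0,0,0],[-0.3,0.003,0,0,0],[-0.3,0.004,0,0,0],[-0.3,0.0045,0,0,0]]}}

```text
time_s: 20.8
tool_pos: [0.6489, -0.0114, 0.0619]
tool_rot: [107.8, 90.0, -153.2]
force: [-3.2, -0.5, -4.8]
grip_width: 0.0447
```

Emit:
{"op": "step_arm", "data": {"deltas": [[-0.3,0.001,0,0,0],[-0.3,0.002,0,0,0],[-0.3,0.002,0,0,0]]}}

```text
time_s: 21.18
tool_pos: [0.6491, -0.0114, 0.0604]
tool_rot: [-145.2, 90.0, -46.2]
force: [-4.2, -0.2, -1.6]
grip_width: 0.0449
```

Run:
```python
from h import *
state()
p,d=read_camera('side'); save(cv2.resize(p[100:310,240:520],(800,600)),'side6.png')
```

```text
{'time_s': 21.175, 'qpos': [36.69, 36.597, -51.499, 92.762, 30.777, 65.826, 76.697], 'tool_pos': [0.649, -0.011, 0.06], 'tool_rot': [-145.204, 89.98, -46.231], 'force': [-4.208, -0.154, -1.617], 'grip_width': 0.045}
```

View pics/side6.png

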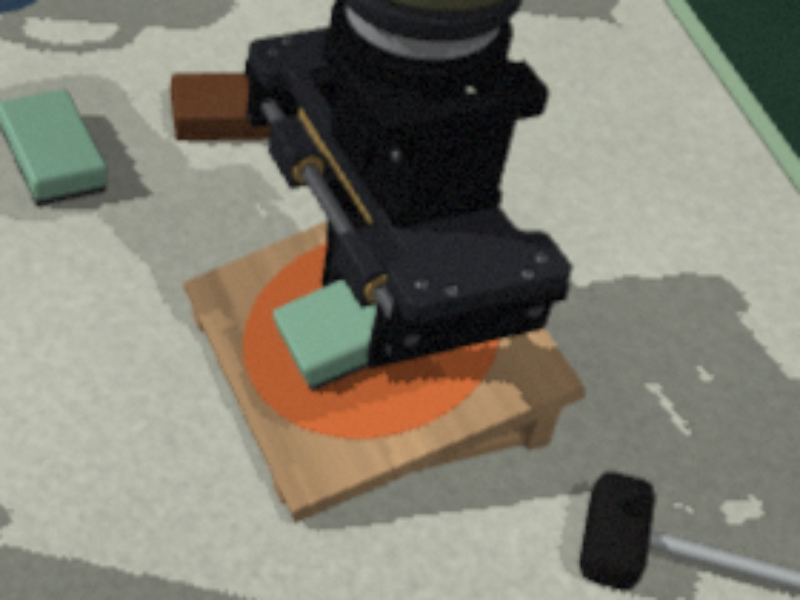

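The weight has pivoted nearly parallel to the slope, on the spot at crop pixel (330,335). I'm pressing it a touch more, releasing and retracting.

Emit:
{"op": "step_arm", "data": {"deltas": [[-0.3,0.0015,0,0,0],[-0.3,0.0025,0,0,0],[-0.3,0.0025,0,0,0]]}}

```text
time_s: 21.6
tool_pos: [0.6498, -0.0113, 0.0598]
tool_rot: [-123.2, 89.9, -24.3]
force: [-7.3, -0.9, 8.4]
grip_width: 0.0448
```

Emit:
{"op": "step_arm", "data": {"deltas": [[-0.1,0,0,0,0],[0.2,0,0,0,0],[0.6,0,0,0,0],[1,0,0,0,0],[1,0,0,0,0],[1,-0.02,0,0,0],[1,-0.06,0,0,0],[1,-0.12,0,0,0],[1,-0.18,0,0,0],[1,-0.2,0,0,0]]}}

```text
time_s: 22.85
tool_pos: [0.6507, -0.0103, 0.2637]
tool_rot: [-99.7, 89.5, -0.7]
force: [-0.2, 0.1, -1.0]
grip_width: 0.0864
```

Emit:
{"op": "step_arm", "data": {"deltas": [[1,0,0,0,0],[1,0,0.1,0.1,0],[1,0,0.1,0.2,0],[1,0,0.1,0.2,0],[1,0,0.1,0.2,0],[1,0,0.1,0.2,0]]}}

```text
time_s: 23.6
tool_pos: [0.5159, 0.1739, 0.2561]
tool_rot: [96.5, 89.8, -164.1]
force: [1.0, -1.6, 0.5]
grip_width: 0.0869
```

Run:
```python
from h import *
state()
for c in('side','scene'):
    p,d=read_camera(c); W=cloud(c,d); save(p,c+'7.png')
    for r in regions_of(c,'weight_a'):
        m=r['pixels']&(d>0); Q=W[m]; q=np.median(Q,0)
        if q[0]<.44: continue
        h=np.percentile(Q[:,2],90)
        o=''
        if q[2]>.035 and len(Q)>300:
            for i in range(5):
                A=np.c_[Q[:,:2],np.ones(len(Q))]; k,*_=np.linalg.lstsq(A,Q[:,2],rcond=None); e=abs(Q[:,2]-A@k); Q=Q[e<max(.002,np.median(e)*2)]
            o=('slope',np.degrees(np.arctan(np.hypot(*k[:2]))),'dir',np.degrees(np.arctan2(k[1],k[0])))
        print(c,round(r['p'],2),r['pixel'],q.round(3),h.round(3),np.median(p[m],0),o,cv2.minAreaRect(Q[:,:2].astype(np.float32)*1000))
```

```text
{'time_s': 23.6, 'qpos': [36.42, 13.955, -66.066, 95.232, 12.922, 79.432, 67.935], 'tool_pos': [0.516, 0.174, 0.256], 'tool_rot': [96.48, 89.847, -164.139], 'force': [0.964, -1.587, 0.511], 'grip_width': 0.087}
side 0.88 [366.8, 209.3] [ 0.646 -0.019  0.051] 0.062 [124. 164. 140.] ('slope', np.float64(16.916857097034924), 'dir', np.float64(15.311399081647542)) ((645.6180419921875, -12.075738906860352), (77.08892059326172, 45.34893798828125), 9.614518165588379)
side 0.88 [307.8, 359.6] [ 0.526 -0.215  0.021] 0.022 [ 79. 104.  88.]  ((527.5699462890625, -208.11009216308594), (81.52781677246094, 45.34628677368164), 68.67708587646484)
side 0.87 [256.7, 149.6] [0.513 0.172 0.021] 0.022 [114. 150. 128.]  ((512.6367797851562, 183.8837127685547), (46.285011291503906, 81.52597045898438), 12.22937297821045)
side 0.58 [322.5, 136.9] [0.628 0.196 0.021] 0.022 [78. 48. 30.]  ((630.0679321289062, 207.57904052734375), (46.60523223876953, 79.61786651611328), 84.21839904785156)
scene 0.87 [336.8, 193.8] [0.519 0.172 0.021] 0.022 [ 92. 125. 104.]  ((503.0120544433594, 193.68966674804688), (61.51165771484375, 108.37073516845703), 10.935136795043945)
scene 0.84 [393.7, 214.3] [0.637 0.196 0.021] 0.022 [70. 46. 30.]  ((631.6697387695312, 205.1381378173828), (45.66134262084961, 78.638671875), 83.65672302246094)
scene 0.74 [326.9, 263.1] [ 0.657 -0.022  0.053] 0.063 [101. 130. 105.] ('slope', np.float64(16.187809232087254), 'dir', np.float64(17.34744673617565)) ((646.2860107421875, -14.545568466186523), (77.18651580810547, 45.23344421386719), 9.813722610473633)
scene 0.62 [176.5, 297.5] [ 0.535 -0.214  0.021] 0.022 [64. 86. 72.]  ((528.1112670898438, -210.59378051757812), (80.42174530029297, 46.253665924072266), 69.797607421875)
```

View pics/side7.png

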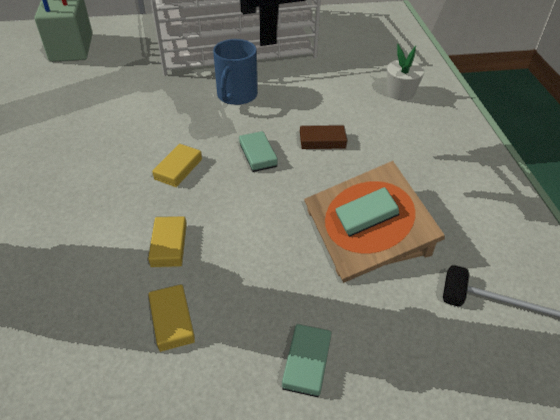

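The weight lies flat (16–17° slope) and centred on the spot at (367,210). The two smooth ones lie flat on the desk at (308,360) and (257,150). I'm handing in.

```bash
python3 -c "
from h import *
print(env.sign_off())"
```

```text
the job is handed in; nothing more can be done
None
```

The rough paperweight is on the orange spot and released, the other two lie flat on the desk, and the job is handed in at about 24 s of the 62 s.

- **Which one is rough:** the outer two slid with roughly 1 to 1.5 N when pushed, so they are smooth. The middle one jammed at 20 to 38 N in two forward pushes. I took the middle one as rough.
- **Placing:** I gripped it, turned it so its long side ran up the slope, pressed it lightly until it pivoted flat, let go and backed away.
- **Last checks:** it lies at 16–17° on the stand, within about 8 mm of the middle of the spot, and the arm is well clear. No sliding showed in the picture taken about 1.5 s after release. The two smooth weights are flat, with their tops at about 22 mm.
- **What disagreed:**
  - My one push back on the middle weight read only about 4 N, below the stated 6 to 11 N.
  - The forward pushes read well above that range, because the finger was also pressing down on the weight. So the middle one was picked by its clear contrast with the other two, not by a clean 6 to 11 N reading.
  - It was moved only a few millimetres by pushing, less than the few centimetres asked. The other two went about 36 mm and 19 mm.
  - The strongest push reached about 38 N sideways plus 32 N upward at the wrist. That is well under the 120 N wrist limit, and it came through the fingertip, not the gripper's body.
  - The fitted uphill direction of the placed weight came out as 15–17° against 9° for the board. I think side faces of the weight disturbed that fit, but I did not check further.

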